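# Rock-test a warped serving board on the stone slab

## Task

Two wooden serving boards lie on the stone slab in the school kitchen to be checked for warp: one lies flat, the other is warped and its plain end stands off the slab. Rock the warped board at least twice: press its raised end from above down to the slab so that its handle end lifts, let go so that it drops back by itself, then press and let go again. Leave the flat board untouched and leave the warped one where it lay.

Things in the scene. Friction and masses are not known exactly. Their poses are not given: they have to be found in the camera images.
- raised_end (a point): Point to press on the warped board: on its top face, on its centre line, 15 mm in from the edge of its plain (handle-less) end. At rest it is 26 mm above the slab's top; pressed fully down it is 16 mm above it, the board's own thickness.
- warped_board: Warped wooden board, 350 g: a 180 x 130 mm blade, 16 mm thick, and an 80 mm long, 36 mm wide handle. Origin: mid-blade, on the underside, where the bend begins; x towards the plain end, 90 mm off, handle tip at -170 mm; z up. Handle half lies flat (tilt 0); the plain half bends up, its end 13 mm off the slab. Under 2 N on that end tips it about 10 degrees; released, it falls back.
- flat_board: Flat wooden board of the same outline, wood and mass as the warped one, lying flat on the slab beside it, to its left or right. Origin at mid-blade on its underside; x towards its plain end, z up. To be left alone.
- slab: Pale veined stone slab, 400 x 540 x 30 mm, fixed on the counter; its flat top is the checking surface. Origin at the centre of its underside, so its top is 30 mm above the origin; z up.

How it is judged:
By the outcome, as a careful person would: the job done as asked, in the order asked, and still so for the second after the job is handed in, with the robot touching nothing.
It also fails if it takes over 35 s, if anything falls off the work surface, if the arm or the gripper's body presses on something with over 40 N, if the wrist force passes 120 N, or if a joint passes its speed limit or range.

## Robot

A 7-joint arm with a two-finger parallel gripper is mounted at the origin on the work surface. World frame = base frame: x ahead of the robot, y to its left, z up, the work surface at z = 0. Lengths are in m, angles in rad, forces in N, time in s.
With the tool pointing down it reaches from about 0.35 to 0.9 m from the base axis. Payload 7.2 kg.
Tool frame: the origin (TCP) lies on the centre line of the jaws, within the pads' length; the fingertips stand 8 mm ahead of it and the grasp point (between the pads) lies 11 mm behind it; z points along the fingers, y is the line along which they close (so a half turn about z gives the same grasp; the last joint's range is limited). The gripper opens to 88 mm and grips with 3 to 60 N. Pads are 20 mm wide; open, the fingers measure 115 mm over their backs; the gripper's body (75 mm by 178 mm) begins 61 mm behind the grasp point.
Start: joints at [-1.325, 0.411, -0.013, 1.596, 0.006, 1.134, -0.082], TCP at [0.193, 0.594, 0.231] pointing down, gripper open.
Joint ranges: [-2.95, 2.95], [-0.29, 1.99], [-1.47, 1.44], [0.14, 2.54], [-1.03, 4.17], [0.13, 1.85], [-2.86, 2.86]. Speed limits (rad/s): [2.39, 2.39, 3.01, 3.01, 3.14, 3.14, 3.14].

## Interface

Orientations are given as a unit quaternion [w, x, y, z].
In Python, from workcell import robot gives the robot as it stands.
- The arm moves only by the tool servo_tool, never from a script. Its argument "increments" is a list that holds one entry, the list of rows, each a list of 6 numbers: the shift along the tool's x, y, z in mm, then the turn, a rotation vector about the tool's x, y, z in degrees. A call has 1 to 10 rows; each row shifts and turns the commanded pose from where the row before left it, along the tool's axes as they then stand; what a row does not reach is not made up. A row lasts 1/8 s, in which the tool goes at most 62.5 mm and 10.7 degrees, less where a joint would pass 70% of its speed; a pose out of reach is approached as far as the arm can. A call with a gripper value outside its range is refused whole. "claw" is the opening, from -1 (shut) to 1 (fully open), set as the call begins (left out, the last holds). The fingers move at their own pace and stop on an object; the grip force is fixed at half the most. Time passes only in rows, so rows that do not move let the fingers close. It gives the time, the measured TCP pose, the force, the opening and the grip force at its end, in the units of the state.
- robot.get_state(): the state, without advancing time (a new reading comes with each control period).
- robot.grab_frame(name): name is "scene" or "top" or "wrist"; returns a dict with "image" (400x640x3 uint8, red, green, blue), "range_z" (400x640 float32, m along the optical axis (not along the pixel's ray), 0 where there is no reading), "fx", "fy", "cx", "cy" (pixels), "xyz" and "orientation" of the camera in the world; the wrist camera has in their place "T_tool_cam" (4x4, takes a point from camera to tool coordinates, whose origin is the TCP and whose axes are the flange's). Camera axes: x right, y down, z forward; pixel columns grow to the right and rows downward; lengths in m; the calibration is good to about 2 mm. A picture is of the moment at which its call begins: read the wrist's pose just before it.
- robot.sign_off(): hands the job in; it is judged then, once.
The state is a dict: "time": time; "joint_pos": joint angles; "qd": joint speeds; "tau": joint torques, N m; "tcp_pos": TCP position; "ee_rot": TCP orientation; "force": force on the tool from outside, world axes, zero at the start; "torque": the same for the moment, N m; "width": finger opening in m; "finger_force": force on a finger pad.
Only numpy, scipy, OpenCV 4.12 (cv2) and the standard library are available. Lean on these libraries where they do the work, as an engineer would, in place of code of your own. Each camera call takes 0.05 s, during which the arm holds its last target. There are 200 camera calls.

## Working session

There is one attempt and no reset: what is moved stays moved. The work goes in short steps, Python scripts to look and compute and a tool call to move; the robot and the scene stay as the last step left them, time stands still between calls to the robot, and variables do not carry over. Pictures are saved under pics/ and viewed, at most 10 in all, crops included, and the job is handed in when it is done.

Besides the shell and the picture viewer there is one more tool, called after "Emit:" as name([rows], argument=value, ...), one row to a line, values as JSON. servo_tool: Moves the arm, as the interface text tells. Its arguments: {"type":"object","properties":{"increments":{"type":"array"},"claw":{"type":"number"}},"required":["increments"]}

```bash
mkdir -p pics; ls; cat > h.py <<'E'
import numpy as np, cv2
from scipy.spatial.transform import Rotation as R
from workcell import robot
def rot(q): return R.from_quat([q[1],q[2],q[3],q[0]]).as_matrix()
def cloud(f):
    z=f["range_z"]; v,u=np.mgrid[:z.shape[0],:z.shape[1]]
    p=np.stack([(u-f["cx"])/f["fx"]*z,(v-f["cy"])/f["fy"]*z,z],-1)
    return p@rot(f["orientation"]).T+np.array(f["xyz"])
E
python3 - <<'E'
from h import *
s=robot.get_state(); print({k:np.round(s[k],3) for k in s})
for n in ("top","scene"):
    f=robot.grab_frame(n); cv2.imwrite(f"pics/{n}1.png",f["image"][:,:,::-1]); np.save(n+".npy",f,allow_pickle=True); print(n,f["xyz"],f["orientation"],f["fx"])
E
```

```text
pics
{'time': np.float64(0.0), 'joint_pos': array([-1.325,  0.412, -0.013,  1.597,  0.006,  1.134, -0.082]), 'qd': array([-0.   ,  0.   ,  0.001, -0.001,  0.   ,  0.   , -0.   ]), 'tau': array([-0.0000e+00, -5.8796e+01,  6.4200e-01, -2.9107e+01, -5.4000e-02,
        1.8000e-02,  0.0000e+00]), 'tcp_pos': array([0.193, 0.594, 0.23 ]), 'ee_rot': array([-0.   ,  0.156,  0.988, -0.001]), 'force': array([-0.2  ,  0.2  , -0.339]), 'torque': array([0.04 , 0.034, 0.02 ]), 'finger_force': np.float64(0.0), 'width': np.float64(0.088)}
top [0.4913841  0.01091707 0.78877754] [-0.01947721  0.71035817 -0.70332808  0.01848012] 430.2216192702404
scene [0.96046045 0.03862001 0.60590716] [-0.22862577  0.66865447  0.66921244 -0.2297524 ] 413.14507734232444
```

View pics/top1.png

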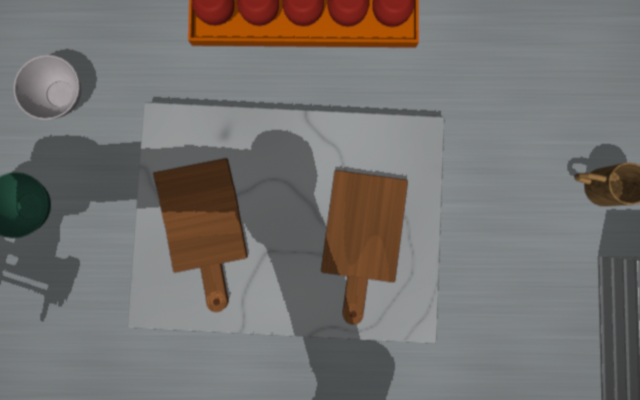

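View pics/scene1.png

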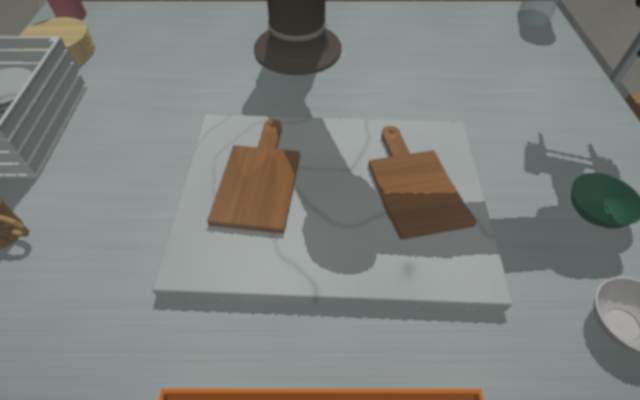

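Top view: both boards have their plain ends away from the robot. The left board (y+) has its plain end around px (190,167), the right board (y-) around (371,175), with handle tips at (217,305) and (353,317). Next I'll use depth to find which one is warped.

```bash
cat > m.py <<'E'
from h import *
for n in ("top","scene"):
    f=np.load(n+".npy",allow_pickle=True).item(); P=cloud(f)
    hsv=cv2.cvtColor(f["image"],cv2.COLOR_RGB2HSV)
    m=((hsv[...,0]<20)&(hsv[...,1]>90)&(f["range_z"]>0)&(P[...,0]>.25)&(P[...,0]<.66)&(abs(P[...,1])<.27)).astype(np.uint8)
    k,l,st,c=cv2.connectedComponentsWithStats(m)
    slab=(m==0)&(abs(P[...,1])<.2)&(P[...,0]>.35)&(P[...,0]<.6)&(f["range_z"]>0)&(hsv[...,1]<60)
    print(n,"slab z",np.median(P[slab][:,2]))
    for i in range(1,k):
        if st[i,4]<1500: continue
        q=P[cv2.erode((l==i).astype(np.uint8),np.ones((3,3)))>0]
        blade=(l==i).astype(np.uint8); blade=cv2.morphologyEx(blade,cv2.MORPH_OPEN,np.ones((35,35)))
        b=P[blade>0]; rc=cv2.minAreaRect((b[:,:2]*1000).astype(np.float32)); c0=np.array(rc[0])/1000
        h=q[np.argmax(np.linalg.norm(q[:,:2]-c0,axis=1)),:2]
        bx=cv2.boxPoints(rc)/1000; 
        d=bx.mean(0)-h; 
        e=[(bx[j]+bx[(j+1)%4])/2-c0 for j in range(4)]; x=max(e,key=lambda v:v@d); L=np.linalg.norm(x); x/=L
        s=(q[:,:2]-c0)@x; t=(q[:,:2]-c0)@np.array([-x[1],x[0]])
        print(" c",c0.round(4),"size",np.round(rc[1]),"x",x.round(3),"yaw",np.degrees(np.arctan2(x[1],x[0])).round(1),"tip",h.round(3),"end-15",(c0+x*(L-.015)).round(4))
        print("  z vs s",[(a,float(np.median(q[abs(s-a/1000)<.008][:,2]).round(4))) for a in (-140,-80,-40,0,40,75)])
E
python3 m.py
```

```text
top slab z 0.029187496968614612
 c [0. 0.] size [0. 0.] x [nan nan] yaw nan tip [0.581 0.265] end-15 [nan nan]
  z vs s [(-140, nan), (-80, nan), (-40, nan), (0, nan), (40, nan), (75, nan)]
 c [0. 0.] size [0. 0.] x [nan nan] yaw nan tip [ 0.582 -0.016] end-15 [nan nan]
  z vs s [(-140, nan), (-80, nan), (-40, nan), (0, nan), (40, nan), (75, nan)]
scene slab z 0.031016575288599135
 c [0. 0.] size [0. 0.] x [nan nan] yaw nan tip [ 0.587 -0.016] end-15 [nan nan]
  z vs s [(-140, nan), (-80, nan), (-40, nan), (0, nan), (40, nan), (75, nan)]
 c [0. 0.] size [0. 0.] x [nan nan] yaw nan tip [0.588 0.267] end-15 [nan nan]
  z vs s [(-140, nan), (-80, nan), (-40, nan), (0, nan), (40, nan), (75, nan)]m.py:17: RuntimeWarning: invalid value encountered in divide
  e=[(bx[j]+bx[(j+1)%4])/2-c0 for j in range(4)]; x=max(e,key=lambda v:v@d); L=np.linalg.norm(x); x/=L
  return _methods._mean(a, axis=axis, dtype=dtype,
  ret = ret.dtype.type(ret / rcount)
```

```bash
sed -i 's/    k,l,st/    m=cv2.morphologyEx(m,cv2.MORPH_CLOSE,np.ones((9,9)))*(f["range_z"]>0).astype(np.uint8); k,l,st/; s/np.ones((35,35))/cv2.getStructuringElement(cv2.MORPH_ELLIPSE,(31,31))/' m.py; python3 m.py 2>&1 | grep -v Warn
```

```text
return _methods._mean(a, axis=axis, dtype=dtype,
  ret = ret.dtype.type(ret / rcount)
top slab z 0.02918699140809733
 c [0.505  0.1899] size [55. 64.] x [0.878 0.478] yaw 28.6 tip [0.343 0.194] end-15 [0.5162 0.196 ]
  z vs s [(-140, 0.0453), (-80, 0.0451), (-40, 0.0451), (0, 0.0451), (40, 0.0473), (75, 0.0536)]
 c [ 0.4957 -0.0448] size [101. 185.] x [ 0.836 -0.549] yaw -33.3 tip [ 0.325 -0.037] end-15 [ 0.5604 -0.0873]
  z vs s [(-140, 0.0452), (-80, 0.0452), (-40, 0.0451), (0, 0.0452), (40, 0.0451), (75, 0.0451)]
scene slab z 0.031016485982075626
 c [ 0.5272 -0.0437] size [84. 74.] x [ 0.968 -0.25 ] yaw -14.5 tip [ 0.327 -0.046] end-15 [ 0.5487 -0.0493]
  z vs s [(-140, 0.047), (-80, 0.0472), (-40, 0.047), (0, 0.047), (40, 0.047), (75, nan)]
 c [0.5324 0.2152] size [126.  87.] x [0.87  0.493] yaw 29.5 tip [0.348 0.189] end-15 [0.5743 0.2389]
  z vs s [(-140, 0.0468), (-80, 0.0469), (-40, 0.0469), (0, 0.0486), (40, 0.0554), (75, 0.0576)]
```

The warped board is the y+ one: its height rises toward the plain end. Shadow breaks up the colour mask, so I'll get its outline from height instead.

```bash
cat > m2.py <<'E'
from h import *
for n,off in (("top",.0292),("scene",.031)):
    f=np.load(n+".npy",allow_pickle=True).item(); P=cloud(f)
    H=P[...,2]-off
    m=((H>.008)&(H<.04)&(P[...,0]>.3)&(P[...,0]<.66)&(P[...,1]>.06)&(P[...,1]<.29)).astype(np.uint8)
    q=P[m>0]; h=H[m>0]
    x=np.array([1.,.2]); x/=np.linalg.norm(x)
    # blade: side edges by minAreaRect of blade points
    g=q[:,:2]; tip=g[g[:,0].argmin()]
    bl=g[np.linalg.norm(g-tip,axis=1)>.095]; 
    rc=cv2.minAreaRect((bl*1000).astype(np.float32)); B=cv2.boxPoints(rc)/1000
    o=B[np.argsort(-np.linalg.norm(B-tip,axis=1))]; E=o[:2].mean(0)
    x=B.mean(0)-o[:2].mean(0); x=-x/np.linalg.norm(x)
    s=(g-E)@x
    print(n,"size",np.round(rc[1]),"tip",tip.round(3),"E",E.round(4),"yaw",np.degrees(np.arctan2(x[1],x[0])).round(1),"press",(E-.015*x).round(4))
    print([(a,float(np.median(h[abs(s+a/1000)<.004]).round(4))) for a in (8,15,40,65,90,120,200)])
E
python3 m2.py
```

```text
top size [177. 131.] tip [0.34  0.193] E [0.5911 0.2421] yaw 11.8 press [0.5764 0.239 ]
[(8, 0.0271), (15, 0.0257), (40, 0.0212), (65, 0.0175), (90, 0.0159), (120, 0.0158), (200, 0.0157)]
scene size [179. 131.] tip [0.341 0.198] E [0.5958 0.2403] yaw 11.5 press [0.5811 0.2374]
[(8, 0.0272), (15, 0.0261), (40, 0.0214), (65, 0.0178), (90, 0.016), (120, 0.0158), (200, 0.0159)]
```

Press point: about (0.579, 0.238), top face at z≈0.056, board yaw ≈11.6°. Closing the gripper and moving over it.

Emit:
servo_tool([
  [[-47.5,-22,0,0,0,0],[-47.5,-22,0,0,0,0],[-47.5,-22,0,0,0,0],[-47.5,-22,0,0,0,0],[-47.5,-22,0,0,0,0],[-47.5,-22,0,0,0,0],[-47.5,-22,0,0,0,0],[-47.5,-22,0,0,0,0],[-47.5,-22,0,0,0,0],[-47.5,-22,0,0,0,0]],
], claw=-1)

```text
time: 1.35
tcp_pos: [0.5777, 0.2374, 0.2303]
ee_rot: [-0.0, 0.156, 0.988, -0.0]
force: [0.9, 1.2, -0.9]
width: 0.0004
finger_force: 0.0
```

Emit:
servo_tool([
  [[0,0,20,0,0,-10],[0,0,20,0,0,-10],[0,0,20,0,0,-9.6],[0,0,20,0,0,0],[0,0,20,0,0,0],[0,0,0,0,0,0],[0,0,0,0,0,0]],
])

```text
time: 2.22
tcp_pos: [0.5771, 0.2388, 0.1312]
ee_rot: [0.0, -0.101, 0.995, 0.0]
force: [0.6, -0.7, -0.2]
width: 0.0005
finger_force: 0.0
```

```bash
cat > w.py <<'E'
from h import *
import sys
s=robot.get_state(); f=robot.grab_frame("wrist"); Rt=rot(s["ee_rot"]); p=np.array(s["tcp_pos"])
cv2.imwrite(f"pics/{sys.argv[1]}.png",f["image"][:,:,::-1])
T=f["T_tool_cam"]; z=f["range_z"]; v,u=np.mgrid[:400,:640]
c=np.stack([(u-f["cx"])/f["fx"]*z,(v-f["cy"])/f["fy"]*z,z],-1)
P=(c@T[:3,:3].T+T[:3,3])@Rt.T+p
print("tcp",p.round(4),"x",Rt[:,0].round(3),"z",Rt[:,2].round(3),"F",np.round(s["force"],2),"w",s["width"],"t",s["time"])
ok=z>0
sl=ok&(abs(P[...,2]-.03)<.006)
off=np.median(P[sl][:,2]); H=P[...,2]-off
m=(H>.007)&(H<.035)&ok
q=P[m]; print("slab",off,"n",len(q),q[:,:2].min(0),q[:,:2].max(0))
x=np.array([np.cos(np.radians(11.6)),np.sin(np.radians(11.6))]); n=np.array([-x[1],x[0]])
e=(q[:,:2]-[.579,.238]); a=e@x; b=e@n
near=abs(b)<.05
print("end a",np.percentile(a[near],99.7),"b range",np.percentile(b[abs(a+.02)<.03],[.3,99.7]))
E
python3 w.py w1
```

```text
tcp [0.5771 0.2388 0.1312] x [-0.979 -0.201 -0.   ] z [ 0.  0. -1.] F [ 0.63 -0.66 -0.24] w 0.0004806886740508357 t 2.225
slab 0.029903615598372943 n 44054 [ 0.41903575 -0.01087669] [0.6909151  0.52095665]
end a 0.013085957891565204 b range [-0.24209125  0.26175672]
```

View pics/w1.png

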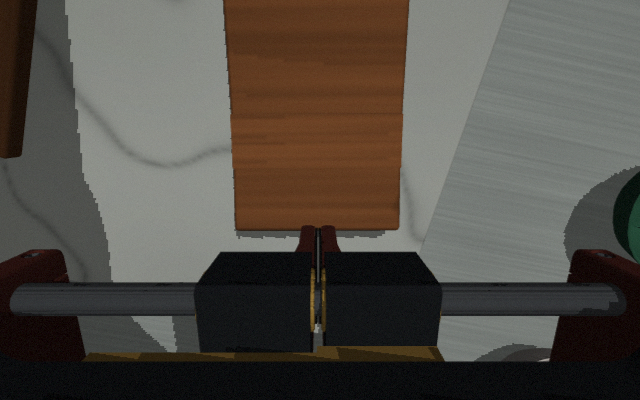

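Wrist view: the board's plain end spans x≈235–399 at row 230. The fingertips are centred on it at x≈318, and the depth check puts the end 13–15 mm beyond the TCP. Descending.

Emit:
servo_tool([
  [[0,0,20,0,0,0],[0,0,20,0,0,0],[0,0,20,0,0,0],[0,0,4,0,0,0],[0,0,3,0,0,0],[0,0,2,0,0,0],[0,0,2,0,0,0],[0,0,0,0,0,0]],
])

```text
time: 3.28
tcp_pos: [0.5775, 0.2389, 0.0602]
ee_rot: [0.001, -0.101, 0.995, 0.0]
force: [0.6, 0.5, 2.4]
width: 0.0006
finger_force: 1.0
```

Emit:
servo_tool([
  [[0,0,2,0,0,0],[0,0,2,0,0,0],[0,0,1,0,0,0],[0,0,1,0,0,0],[0,0,0,0,0,0],[0,0,0,0,0,0]],
])

```text
time: 4.03
tcp_pos: [0.5783, 0.239, 0.0546]
ee_rot: [0.002, -0.101, 0.995, 0.0]
force: [3.5, 1.3, 5.5]
width: 0.0003
finger_force: 3.2
```

```bash
python3 - <<'E'
from h import *
f=robot.grab_frame("scene"); s=robot.get_state(); print(s["tcp_pos"],s["force"],s["time"])
cv2.imwrite("pics/press1.png",f["image"][:,:,::-1]); P=cloud(f)
for t in (0,.03,.06,.1,.13,.16,.19,.22,.24):
    c=np.array([.345,.192])+t*np.array([.98,.2]); d=np.linalg.norm(P[...,:2]-c,axis=-1)<.008
    print(t,np.median(P[d][:,2]-.031).round(4),end="; ")
E
```

```text
[0.57833357 0.23905347 0.05463655] [ 2.66638066 -0.71259037  5.92960744] 4.075
0 0.0483; 0.03 0.0445; 0.06 0.0384; 0.1 0.0316; 0.13 0.025; 0.16 0.0208; 0.19 0.0166; 0.22 0.0162; 0.24 0.0408;
```

View pics/press1.png

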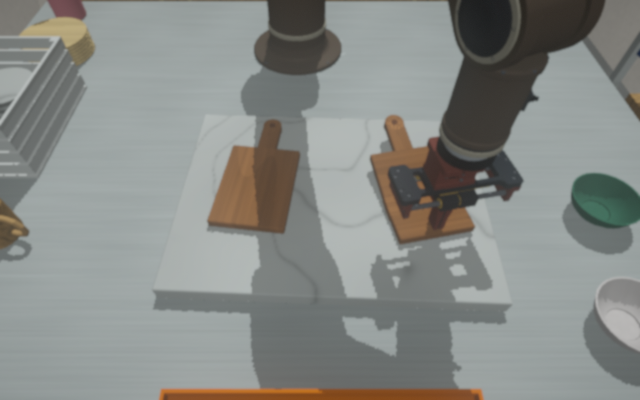

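The picture shows the plain half flat on the slab (face at 16 mm), with the handle tip near px (395,122) raised about 32 mm. I'll press 1 mm more, release, wait and measure.

Emit:
servo_tool([
  [[0,0,1,0,0,0],[0,0,0,0,0,0],[0,0,-20,0,0,0],[0,0,-20,0,0,0],[0,0,0,0,0,0],[0,0,0,0,0,0],[0,0,0,0,0,0],[0,0,0,0,0,0]],
])

```text
time: 5.08
tcp_pos: [0.5764, 0.2384, 0.0919]
ee_rot: [-0.001, -0.101, 0.995, -0.0]
force: [0.6, 0.6, 0.0]
width: 0.0004
finger_force: 0.0
```

```bash
cat > c.py <<'E'
from h import *
f=robot.grab_frame("scene"); s=robot.get_state(); print(s["tcp_pos"],s["ee_rot"],s["force"],s["time"])
np.save("scene.npy",f,allow_pickle=True); P=cloud(f)
for t in (0,.03,.06,.1,.13,.16,.19,.22,.24):
    c=np.array([.345,.192])+t*np.array([.98,.2]); d=np.linalg.norm(P[...,:2]-c,axis=-1)<.008
    print(t,np.median(P[d][:,2]-.031).round(4),end="; ")
m=(P[...,2]>.039)&(P[...,2]<.063)&(P[...,0]<.41)&(P[...,0]>.3)&(P[...,1]>.1)&(P[...,1]<.3)&(P[...,0]>.3)
q=P[m]; print("tip",q[q[:,0].argmin()],"handle mean",q.mean(0))
E
python3 c.py; python3 w.py w2
```

```text
[0.57652134 0.23844883 0.09205756] [-4.82003590e-04 -1.01244950e-01  9.94861394e-01 -1.84667281e-04] [-0.03035096  0.43811343 -0.73474584] 5.125
0 0.0159; 0.03 0.0161; 0.06 0.016; 0.1 nan; 0.13 nan; 0.16 0.0164; 0.19 0.0177; 0.22 0.0225; 0.24 0.0651; tip [0.34059343 0.19806395 0.04503398] handle mean [0.37470361 0.19257051 0.04670414]
tcp [0.5765 0.2384 0.0921] x [-0.979 -0.201  0.001] z [-0.001 -0.    -1.   ] F [-0.03  0.44 -0.73] w 0.00029576436171875804 t 5.125
slab 0.029904994528002618 n 50574 [0.43138927 0.14780772] [0.60502278 0.30418775]
end a 0.012980285085119218 b range [-0.06314142  0.06536657]
  return _methods._mean(a, axis=axis, dtype=dtype,
  ret = ret.dtype.type(ret / rcount)
```

The board dropped back and hasn't moved (same tip and end positions). Second press, then release and retreat.

Emit:
servo_tool([
  [[0,0,20,0,0,0],[0,0,6,0,0,0],[0,0,3,0,0,0],[0,0,3,0,0,0],[0,0,2,0,0,0],[0,0,2,0,0,0],[0,0,2,0,0,0],[0,0,1,0,0,0],[0,0,0,0,0,0],[0,0,0,0,0,0]],
])

```text
time: 6.42
tcp_pos: [0.5786, 0.2391, 0.0548]
ee_rot: [0.002, -0.101, 0.995, 0.001]
force: [3.0, -0.4, 5.6]
width: 0.0003
finger_force: 2.9
```

```bash
python3 c.py 2>&1 | grep -v Warn
```

```text
[0.57855899 0.23905399 0.05479071] [ 1.82285658e-03 -1.01130575e-01  9.94871367e-01  4.97726767e-04] [ 3.35439842 -0.29011413  5.04199911] 6.475
0 0.0481; 0.03 0.0431; 0.06 0.0379; 0.1 0.0309; 0.13 0.0271; 0.16 0.0206; 0.19 0.0168; 0.22 0.0164; 0.24 0.04; tip [0.36828546 0.17485973 0.06245354] handle mean [0.39313496 0.18039292 0.06047668]
```

Emit:
servo_tool([
  [[0,0,1,0,0,0],[0,0,1,0,0,0],[0,0,0,0,0,0],[0,0,-22,0,0,0],[0,0,-20,0,0,0],[0,0,0,0,0,0],[0,0,0,0,0,0],[0,0,-30,0,0,0],[0,0,-30,0,0,0],[0,0,0,0,0,0]],
])

```text
time: 7.72
tcp_pos: [0.5776, 0.239, 0.1547]
ee_rot: [0.001, -0.101, 0.995, 0.0]
force: [-0.7, -0.3, -1.8]
width: 0.0004
finger_force: 0.0
```

Emit:
servo_tool([
  [[0,0,0,0,0,0],[0,0,0,0,0,0],[0,0,0,0,0,0],[0,0,0,0,0,0]],
])

```text
time: 8.22
tcp_pos: [0.5767, 0.2385, 0.1532]
ee_rot: [-0.0, -0.101, 0.995, -0.0]
force: [0.7, 0.4, -0.1]
width: -0.0001
finger_force: 0.0
```

```bash
python3 c.py 2>&1 | grep -v Warn; python3 w.py w3
```

```text
[0.57675398 0.23857571 0.1533322 ] [-1.81255704e-04 -1.01251408e-01  9.94860852e-01 -6.88277400e-05] [-0.06104329 -0.81662935  0.03216062] 8.275
0 0.0159; 0.03 0.0156; 0.06 0.016; 0.1 0.0159; 0.13 0.0162; 0.16 0.0159; 0.19 0.0176; 0.22 0.0224; 0.24 0.1314; tip [0.34056632 0.19209731 0.04501009] handle mean [0.37770226 0.19233097 0.04663063]
tcp [0.5768 0.2386 0.1533] x [-0.979 -0.201  0.   ] z [-0. -0. -1.] F [-0.06 -0.82  0.03] w 0.0006441484095154288 t 8.275
slab 0.029914693399206993 n 43879 [ 0.41072192 -0.03281755] [0.71219555 0.55215914]
end a 0.013290771533000035 b range [-0.25503565  0.27552326]
```

```bash
python3 -c "
from workcell import robot
print(robot.sign_off())"
```

```text
the job is handed in; nothing more can be done
None
```

I pressed the warped board's raised end down to the slab and released it twice; it dropped back each time and lies where it was (within about 1 mm), the arm never went near the flat board, and the job was handed in at about 8.3 s.

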